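# Slide a loaded tray across the gap onto the curing rack

## Robot

A 7-joint arm with a two-finger parallel gripper is mounted at the origin on a cart in front of the work surface, level with it; the furniture and walls round the work are solid. World frame = base frame: x ahead of the robot, y to its left, z up, the work surface at z = 0. Lengths are in m, angles in rad, forces in N, time in s.
With the tool pointing down it reaches from about 0.425 to 0.925 m from the base axis. Payload 6.8 kg.
Tool frame: the origin (TCP) lies on the front face of the gripper's body, between the roots of the fingers; the fingertips stand 73 mm ahead of it and the grasp point (between the pads) lies 54 mm ahead of it; z points along the fingers, x is the direction in which the jaws open and shut, and the axes are right-handed (so a half turn about z gives the same grasp; the last joint's range is limited). The gripper opens to 85 mm and grips with 20 to 120 N. Pads are 22 mm wide; open, the fingers measure 114 mm over their backs; the gripper's body (76 mm by 85 mm) begins 54 mm behind the grasp point. The pads swing forward as they close: fully open they stand 13 mm farther back than shut.
Start: joints at [-1.45, 0.477, 0.022, 1.555, -0.011, 1.109, -0.083], TCP at [0.153, 0.657, 0.304] pointing down, gripper open.
Joint ranges: [-2.96, 2.96], [-0.34, 2.1], [-1.41, 1.46], [0.24, 2.44], [-1.37, 4.51], [0.17, 1.92], [-2.96, 2.96]. Speed limits (rad/s): [2.39, 2.39, 3.14, 3.14, 3.14, 3.14, 3.14].

## Interface

Orientations are given as a unit quaternion [w, x, y, z].
In Python, from station import get_obs, read_camera, hand_in gives the robot as it stands. The module is installed in compiled form; this text tells all that it offers.
- The arm moves only by the shell command python3 -m creep 'ROWS' [FORCE]. ROWS is JSON, a list that holds one entry, the list of rows, each a list of 7 numbers: the turn, a rotation vector about the tool's x, y, z in rad, then the shift along the tool's x, y, z in m, then the finger opening in m, from 0 to 0.0854. A call has 1 to 20 rows; each row shifts and turns the pose as measured when the row begins, along the tool's axes as they then stand; what a row does not reach is not made up. A row lasts 1/12 s, in which the tool goes at most 41.7 mm and 7.16 degrees, less where a joint would pass 70% of its speed; a pose out of reach is approached as far as the arm can. A call is refused whole if a number of a shift passes 0.0417 or a number of a turn 0.125, either way. A call with a gripper value outside its range is refused whole. The fingers move at their own pace and stop on an object; FORCE is the grip in N (left out, the last holds). Time passes only in rows, so rows that do not move let the fingers close. It gives the time, the measured TCP pose, the force and the opening at its end, in the units of the state.
- get_obs(): the state, without advancing time (a new reading comes with each control period).
- read_camera(name): name is "side" or "top" or "wrist"; returns a dict with "color" (384x512x3 uint8, red, green, blue), "range_z" (384x512 float32, m along the optical axis (not along the pixel's ray), 0 where there is no reading), "fovy" (degrees; the focal length in pixels is half the picture's height over the tangent of half this angle, whatever the lens; pixels are square), "cx", "cy" (the principal point, pixels), "rvec" (rotation vector, rad) and "tvec" (3), from world to camera coordinates, as OpenCV has them. Camera axes: x right, y down, z forward; pixel columns grow to the right and rows downward; lengths in m; the calibration is good to about 2 mm. A picture is of the moment at which its call begins.
- hand_in(): hands the job in, once; it reports no verdict.
The state is a dict: "t": time; "q": joint angles; "joint_vel": joint speeds; "joint_torque": joint torques, N m; "eef_pos": TCP position; "tool_rot": TCP orientation; "contact_force": force on the tool from outside, world axes, zero at the start; "torque": the same for the moment, N m; "gripper_width": opening from 0.0 (shut) to 1.0 (fully open).
Only numpy, scipy, OpenCV 4.12 (cv2) and the standard library are available. Lean on these libraries where they do the work, as an engineer would, in place of code of your own. Each camera call takes 0.05 s, during which the arm holds its last target.

## Task

Slide the loaded plywood tray off its stand, across the open gap and along between the guides of the curing rack until it is fully home, lightly pressed against the rack's rubber end stop, then let go. Keep it sliding level all the way: hold it by its handle so that its front never sags into the gap, do not lift it over, and feel for the stop gently. The tin and the taped wooden piece must stay standing in the tray, and the things on the bench are left alone.

Things in the scene. Friction and masses are not known exactly. Their poses are not given: they have to be found in the camera images.
- tray: Plywood tray, 200 long (its x) x 150 wide (its y), walls 22 high and 7 thick (rear 14), floor 9 up, loose, about 0.3 kg empty, 0.75 loaded, heavier towards its front. Origin: centre, at the underside of its runners; +x points to the front end, which leads across the gap; the handle is at the rear (-x) end; +z up. It stands on two round 9 runners along x, 100 apart.
- tray_handle (a point): Grip point on the tray's handle, an upright wooden plate on the rear wall, 14 thick (tray x) x 70 wide (tray y), top 62 above the tray's underside, side faces free from 22 up. The point is mid-thickness, 46 above the underside, 93 behind the tray's centre. Axes as the tray's. Pinch across the 14 from above. Firmly pinched, it also keeps the tray level.
- tray_front (a point): Middle of the tray's leading lower edge, at the front of the runners: 88 ahead of the tray's centre, at underside height. Axes as the tray's. If the handle is not held, the loaded tray's front tips into the gap once it sticks out about 65 to 75 past the stand's edge.
- stand: Fixed plywood stand on which the tray starts: deck 240 long x 185 wide, deck top 50 above the bench, no guides. Origin on the bench under the middle of the deck edge that faces the gap; +x points across the gap to the rack, the deck lies at -x.
- rack: Fixed plywood curing rack beyond the gap, parallel to the stand but shifted sideways by a few mm. The gap is 100 to 112 wide. Origin on the bench under its middle line, 5 inside its near edge; +x leads away from the gap, along the guides. Deck top 50 above the bench, to x=310; from x=-5 to 16 a ramp rises 7 to deck height. An end stop stands across the deck's far end.
- guides (a point): Middle of the guides' mouth at deck height, 50 along the rack's x, axes as the rack's. From here on two parallel aluminium guides, 16 high, inner faces 158 apart (tray 150), centred on this point's y, lead along +x to the rack's far end; before it, from 38 nearer the gap, their mouths flare outward.
- stop_bar: End stop. Origin: 235 along the rack's x, on the deck's middle line; axes as the rack's. A bracket 54 beyond it clamps two rods that carry a steel stop block, 100 wide, with two rubber buffers. How far it is set out varies and is NOT measured: the buffer faces lie 6 before to 29 beyond this origin: feel for them. They give 1 mm per 4 N, 5 mm at most; over 25 N is too much.
- feeler (a joint): Light sprung brass pin (80 N/m, under 1.1 N) between the buffers, sliding along the rack's x. It reads 0 when free, standing 8 mm out in front of the buffers' faces; 0.008 m when the tray just touches the buffers; up to 0.013 with the buffers fully squeezed.
- tin_mid (a point): Centre, half-way up, of the paint tin standing in the front part of the tray: 77 diameter, 77 high, 0.37 kg. z along its axis.
- piece_mid (a point): Centre, half-way up, of the taped wooden piece standing in the front part of the tray beside the tin: 31 x 29 x 82 high. z along its length; tips easily.
- bottle_mid (a point): Bystander: glue bottle, 56 diameter, 178 high, on the bench beyond the work; the point is on its axis, 60 up.
- bench_piece_mid (a point): Bystander: taped wooden piece standing on the bench beyond the stand, 28 x 26 x 81 high; the point is on its axis, 40 up.
Mind the look-alikes: they are no part of the job. Leave any yellow look-alike of the part that bears piece_mid alone. There is more than one size of the part that bears tin_mid; the job needs the larger.

How it is judged:
On the way, in this order (a step that is already met when the one before it is completed fails the run):
1. the tray bridges the gap, level, its front on the rack between the guides and its rear still on the stand (x of tray_front in the frame of rack above 0.03 m and x of tray_handle in the frame of stand below 0 m and angle between tray's own z axis and vertical below 0.05 rad), for 0.1 s.
2. the tray is wholly on the rack and against the end stop's buffers (value of joint feeler above 0.0075 m and x of tray in the frame of rack above 0.1 m and angle between tray's own z axis and vertical below 0.05 rad), for 0.2 s.
At the end, for the whole second after the job is handed in: The tray lies flat on the rack's deck (within 4 mm of its height and 0.03 rad) between the guides, at rest and released, at the end stop: feeler pin pressed in more than 5.5 mm, so the tray is within 2.5 mm of the buffers; tin and taped piece stand upright (0.1 rad) in the tray (value of joint feeler above 0.0055 m and x of tray in the frame of rack between 0.1 and 0.2 m and y of tray in the frame of rack between -0.008 and 0.008 m and height (world z) of tray between 0.046 and 0.054 m and angle between tray's own z axis and vertical below 0.03 rad and linear speed of tray below 0.01 m/s and x of tin_mid in the frame of tray between -0.085 and 0.095 m and y of tin_mid in the frame of tray between -0.07 and 0.07 m and angle between each of tin_mid, piece_mid's own z axis and vertical below 0.1 rad and z of each of tin_mid, piece_mid in the frame of tray below 0.058 m and x of piece_mid in the frame of tray between -0.085 and 0.095 m and y of piece_mid in the frame of tray between -0.07 and 0.07 m); the robot touches nothing.
It fails at once if the tray's front sags more than 7 mm below deck height (height (world z) of tray_front below 0.043 m).
It fails at once if the tray is lifted (its centre or front more than 12 mm above the decks) (height (world z) of any of tray, tray_front above 0.062 m).
It fails at once if the tray presses on the end stop with more than 25 N (contact force between tray and stop_bar above 25 N).
It fails at once if the tin or the taped piece in the tray tips over (angle between any of tin_mid, piece_mid's own z axis and vertical above 0.35 rad).
It fails at once if a bystander on the bench is moved by more than 15 mm (distance of any of bottle_mid, bench_piece_mid from where it was at the start of the episode above 0.015 m).
It also fails if it takes over 70 s, if anything falls off the work surface, if the arm or the gripper's body presses on something with over 40 N, if the wrist force passes 120 N, or if a joint passes its speed limit or range.

## Working session

There is one attempt and no reset: what is moved stays moved. The work goes in short steps, Python scripts to look and compute and a shell command to move; the robot and the scene stay as the last step left them, time stands still between calls to the robot, and variables do not carry over. Pictures are saved under pics/ and viewed, and the job is handed in when it is done.

```bash
mkdir -p pics
cat > h.py <<'E'
import numpy as np, cv2
from station import get_obs, read_camera, hand_in
from scipy.spatial.transform import Rotation as R
def cam(n):
    d=read_camera(n); d['f']=192/np.tan(np.radians(d['fovy'])/2); d['Rm']=cv2.Rodrigues(np.array(d['rvec'],float))[0]; return d
def p2w(d,u,v,z=None):
    z=d['range_z'][int(round(v)),int(round(u))] if z is None else z
    c=np.array([(u-d['cx'])/d['f']*z,(v-d['cy'])/d['f']*z,z]); return d['Rm'].T@(c-np.array(d['tvec']).ravel())
def ray(d,u,v,h):
    "intersect pixel ray with world z=h"
    t=np.array(d['tvec']).ravel(); o=-d['Rm'].T@t; r=d['Rm'].T@np.array([(u-d['cx'])/d['f'],(v-d['cy'])/d['f'],1]); return o+r*(h-o[2])/r[2]
def w2p(d,p):
    c=d['Rm']@np.array(p)+np.array(d['tvec']).ravel(); return c[:2]/c[2]*d['f']+[d['cx'],d['cy']]
def save(d,fn,crop=None,s=1):
    im=d['color'][:,:,::-1]
    if crop: im=im[crop[1]:crop[3],crop[0]:crop[2]]
    cv2.imwrite('pics/'+fn,cv2.resize(im,None,fx=s,fy=s,interpolation=cv2.INTER_CUBIC))
E
python3 - <<'E'
from h import *
import pickle
o=get_obs(); print(o)
D={}
for n in ['side','top','wrist']:
    d=cam(n); D[n]=d; save(d,n+'0.png',s=1.5); print(n,d['f'],-d['Rm'].T@np.array(d['tvec']).ravel(),d['Rm'][2])
pickle.dump(D,open('D0.pkl','wb'))
E
```

```text
{'t': 0.0, 'q': array([-1.45011919,  0.47780851,  0.02233152,  1.55648528, -0.01152577,
        1.1092899 , -0.08311394]), 'joint_vel': array([-0.00098263,  0.00051535, -0.00070994, -0.00130921,  0.00144597,
        0.00036322, -0.00078811]), 'joint_torque': array([-3.05893730e-05, -5.96457803e+01,  1.60773687e+00, -2.81202382e+01,
        1.24477889e-02,  9.09321418e-03, -1.57942719e-05]), 'eef_pos': array([0.15296936, 0.65695173, 0.30290551]), 'tool_rot': array([ 6.22320328e-04,  7.83193013e-01,  6.21777964e-01, -6.93351210e-04]), 'contact_force': array([-0.09224932,  0.63343788, -0.77807868]), 'torque': array([ 0.03282226,  0.02153792, -0.00355285]), 'gripper_width': 1.0004706289418936}
side 476.9700418597385 [0.43115479 1.03800347 0.83576428] [ 0.08765386 -0.78939034 -0.60760159]
top 448.0504362547244 [0.39135219 0.03749876 1.31203685] [ 0.12942642 -0.00746807 -0.99156091]
wrist 273.7922649785552 [0.08394115 0.67538068 0.37300369] [ 0.26876636 -0.06470457 -0.96102964]
```

View pics/side0.png

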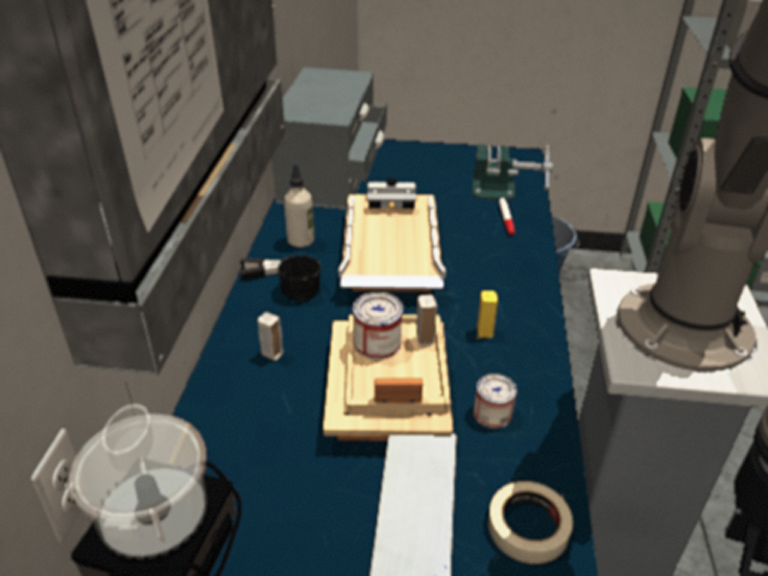

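View pics/top0.png

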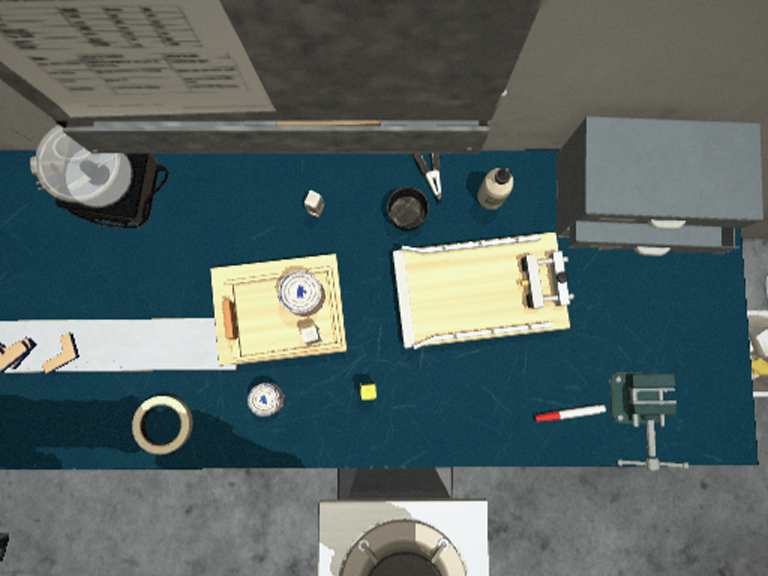

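View pics/wrist0.png

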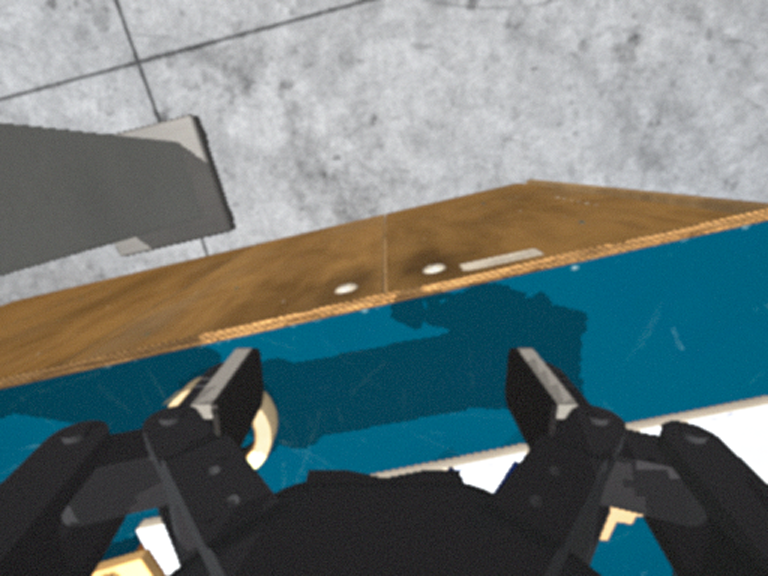

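The side view shows the tray on its stand (side px ~260,250), with its handle toward +y, and the rack beyond. In the top view (1.5x) the tray is at (285,310) and the rack at (480,290). The tray travels in world −y.

Candidates for the load are:
- **Tins:** the one in the tray at top px (302,292) is larger. The one on the bench at (265,400) is smaller and a look-alike.
- **Pieces:** the taped piece in the tray is at (310,332). The yellow one at (368,392) is a look-alike, and the one at (314,203) is the bystander.
- **Handle:** the orange-brown plate at (229,318).

I'll check the choice in a close crop.

Run:
```python
from h import *
import pickle
D=pickle.load(open('D0.pkl','rb'))
save(D['top'],'topc.png',(130,155,260,255),6)
save(D['top'],'topr.png',(255,145,388,245),6)
save(D['side'],'sidec.png',(210,190,310,300),5)
```

```text
(no output)
```

View pics/topc.png

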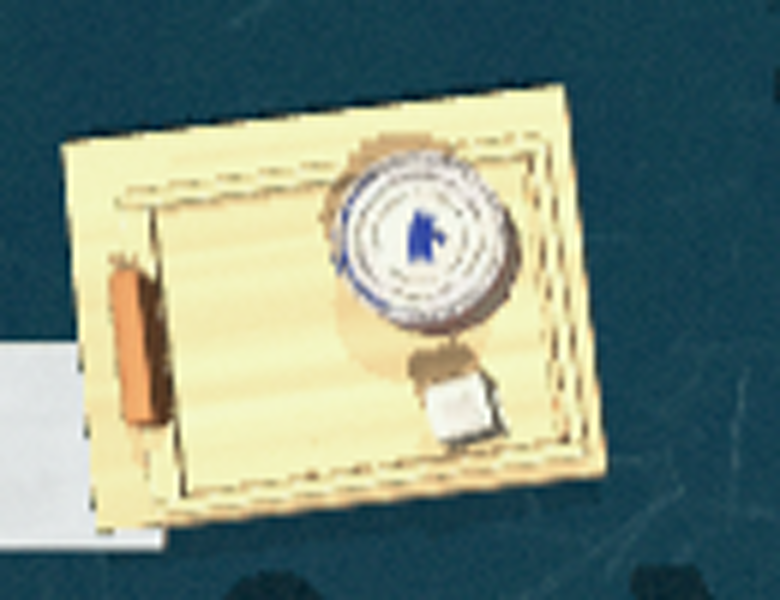

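View pics/topr.png

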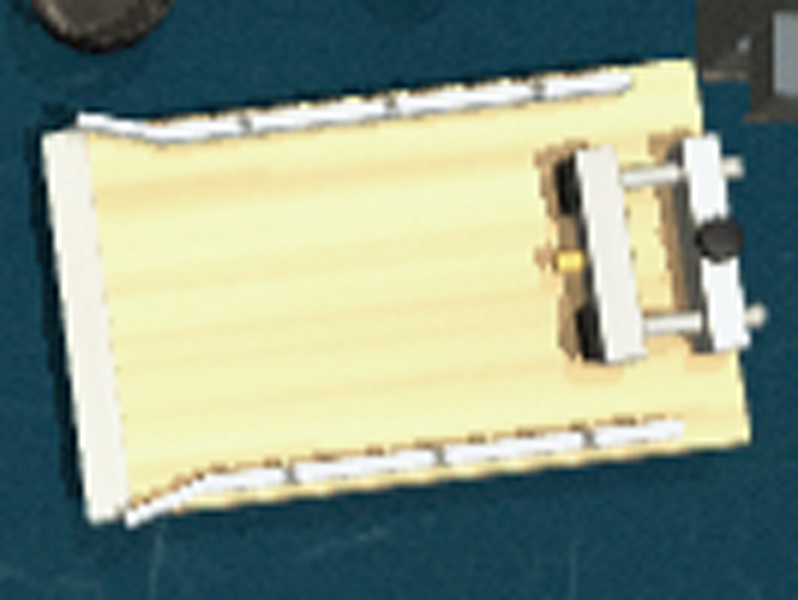

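View pics/sidec.png

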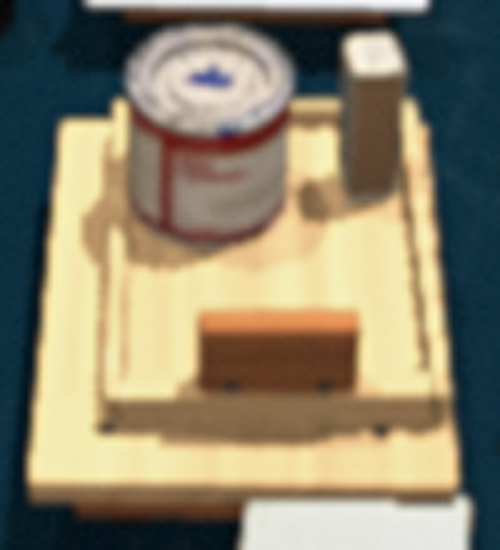

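Run:
```python
from h import *
import pickle
D=pickle.load(open('D0.pkl','rb'))
d=D['top']
def cr(x,y,z,ox,oy,s=6): return ray(d,ox+(x+.5)/s-.5,oy+(y+.5)/s-.5,z)
def rep(n,pts,z,o):
    P=np.array([cr(x,y,z,*o) for x,y in pts]); print(n,P[:,:2].round(4).tolist(), 'c',P.mean(0)[:2].round(4)); return P
T=(130,155);K=(255,145)
rep('standdeck',[(63,145),(565,87),(607,470),(97,530)],.05,T)
rep('handle top',[(112,268),(140,268),(158,422),(130,425)],.112,T)
rep('rack near deck edge',[(45,135),(92,522)],.043,K)
rep('rack far',[(695,62),(750,440)],.05,K)
# guides top centreline
rep('guideL',[(160,131),(625,83)],.066,K)
rep('guideR',[(210,482),(680,428)],.066,K)
rep('feeler tip',[(558,260)],.07,K)
# point cloud
v,u=np.mgrid[0:384,0:512]; z=d['range_z']
c=np.stack([(u-d['cx'])/d['f']*z,(v-d['cy'])/d['f']*z,z],-1)-np.array(d['tvec']).ravel()
W=c@d['Rm']
def reg(x0,y0,x1,y1,lo,hi,o):
    s=np.s_[o[1]+y0//6:o[1]+y1//6+1,o[0]+x0//6:o[0]+x1//6+1]
    w=W[s].reshape(-1,3); return w[(w[:,2]>lo)&(w[:,2]<hi)]
for n,a in dict(handle=(80,240,190,450,.10,.125,T),deckS=(60,80,610,540,.04,.056,T),rack=(40,60,760,525,.042,.056,K),guides=(40,60,760,525,.06,.075,K),tray=(90,120,600,540,.066,.078,T)).items():
    w=reg(*a); 
    if len(w)<4: print(n,len(w)); continue
    r=cv2.minAreaRect(w[:,:2].astype(np.float32)); print(n,len(w),'z',np.median(w[:,2]).round(4),'mean',w.mean(0).round(4),r)
    np.save(n+'.npy',w)
```

```text
standdeck [[0.5894, 0.3647], [0.6162, 0.127], [0.4345, 0.1066], [0.408, 0.3438]] c [0.512  0.2355]
handle top [[0.5238, 0.3252], [0.5237, 0.3126], [0.4548, 0.3029], [0.4535, 0.3153]] c [0.489 0.314]
rack near deck edge [[0.6228, 0.0173], [0.4379, -0.0035]] c [0.5303 0.0069]
rack far [[0.6556, -0.2943], [0.4743, -0.3133]] c [ 0.5649 -0.3038]
guideL [[0.6203, -0.0365], [0.6423, -0.2566]] c [ 0.6313 -0.1465]
guideR [[0.4552, -0.0576], [0.479, -0.2765]] c [ 0.4671 -0.167 ]
feeler tip [[0.5575, -0.2214]] c [ 0.5575 -0.2214]
handle 159 z 0.1126 mean [0.488  0.3146 0.1121] ((0.4885266125202179, 0.31539541482925415), (0.06914810091257095, 0.015459909103810787), 8.102142333984375)
deckS 1586 z 0.0513 mean [0.5322 0.2527 0.0512] ((0.5129565000534058, 0.23656955361366272), (0.18597011268138885, 0.24099263548851013), 6.437908172607422)
rack 5747 z 0.0506 mean [ 0.5452 -0.134   0.0505] ((0.5487952828407288, -0.147726371884346), (0.1850615292787552, 0.31532716751098633), 6.445365905761719)
guides 676 z 0.0668 mean [ 0.5515 -0.1652  0.0672] ((0.5512253642082214, -0.15946628153324127), (0.1907179206609726, 0.3055143356323242), 7.062720775604248)
tray 659 z 0.0729 mean [0.4967 0.2259 0.0726] ((0.5018275380134583, 0.2240421175956726), (0.15031972527503967, 0.20068620145320892), 7.771315097808838)
```

The crop confirms the choice: handle plate at crop (135,347), large tin at (424,240), taped piece at (462,410). The depth fits agree: tray centre (0.5015, 0.2236) at yaw 7.9°, rack axis at 6.4°, tray about 5 mm to the −y side of the rack line.

First I rotate the tool to the handle's yaw and move above it.

```bash
cat > st.py <<'E'
from h import *
import sys
def st(target=None,yaw=7.9,pr=True):
    o=get_obs(); q=np.array(o['tool_rot']); Rm=R.from_quat(q[[1,2,3,0]]).as_matrix()
    a=np.radians(yaw); X=np.array([-np.sin(a),np.cos(a),0]); Rt=np.c_[X,np.cross([0,0,-1],X),[0,0,-1]]
    turn=R.from_matrix(Rm.T@Rt).as_rotvec()
    # rack frame
    e=np.array([np.sin(np.radians(6.43)),-np.cos(np.radians(6.43))]); n=np.array([-e[1],e[0]])
    rel=o['eef_pos'][:2]-np.array([0.5488,-0.1477]); 
    print('t',round(o['t'],2),'pos',o['eef_pos'].round(4),'F',o['contact_force'].round(1),'Fx_rack',round(float(o['contact_force'][:2]@e),2),'g',round(o['gripper_width']*85.4,1))
    print(' turn',turn.round(4),'tcp rack x,y',(rel@e+.1525).round(4),(rel@n).round(4),'vel',abs(o['joint_vel']).max().round(4))
    if target is not None: print(' shift',(Rm.T@(np.array(target)-o['eef_pos'])).round(4))
if __name__=='__main__':
    a=[float(x) for x in sys.argv[1:]]
    st(a[:3] if len(a)>=3 else None,a[3] if len(a)>3 else 7.9)
E
python3 -m creep '[[[0,0,-0.12,0,0,0,0.085],[0,0,-0.12,0,0,0,0.085],[0,0,-0.12,0,0,0,0.085],[0,0,0,-0.027,0.02,0,0.085],[0,0,0,-0.027,0.02,0,0.085],[0,0,0,-0.027,0.02,0,0.085],[0,0,0,-0.027,0.02,0,0.085],[0,0,0,-0.027,0.02,0,0.085],[0,0,0,-0.027,0.02,0,0.085],[0,0,0,-0.027,0.02,0,0.085],[0,0,0,-0.027,0.02,0,0.085],[0,0,0,-0.027,0.02,0,0.085]]]'; python3 st.py 0.4885 0.3154 0.25
```

```text
t: 1.15
eef_pos: [0.3658, 0.4403, 0.2976]
tool_rot: [-0.001, 0.645, 0.764, -0.005]
contact_force: [0.1, 0.3, -0.5]
gripper_width: 0.997
t 1.15 pos [0.3658 0.4403 0.2976] F [ 0.1  0.3 -0.5] Fx_rack -0.26 g 85.1
 turn [-0.0086  0.0039  0.0299] tcp rack x,y -0.4523 -0.116 vel 0.7726
 shift [-0.1435  0.1005  0.0473]
```

```bash
python3 -m creep '[[[-0.009,0.004,0.03,-0.027,0.019,0.005,0.085],[0,0,0,-0.027,0.019,0.01,0.085],[0,0,0,-0.027,0.019,0.01,0.085],[0,0,0,-0.027,0.019,0.01,0.085],[0,0,0,-0.015,0.01,0.005,0.085],[0,0,0,0,0,0,0.085],[0,0,0,0,0,0,0.085]]]'; python3 st.py 0.4885 0.3154 0.15
python3 - <<'E'
from h import *
save(cam('wrist'),'w1.png',s=1.5)
E
```

```text
t: 1.73
eef_pos: [0.4789, 0.3157, 0.2558]
tool_rot: [0.002, 0.663, 0.749, 0.0]
contact_force: [-0.5, -0.3, 0.1]
gripper_width: 1.0
t 1.73 pos [0.4789 0.3157 0.2558] F [-0.5 -0.3  0.1] Fx_rack 0.21 g 85.4
 turn [ 0.0028  0.0032 -0.0157] tcp rack x,y -0.3158 -0.0176 vel 0.0342
 shift [-0.0011  0.0092  0.1058]
```

View pics/w1.png

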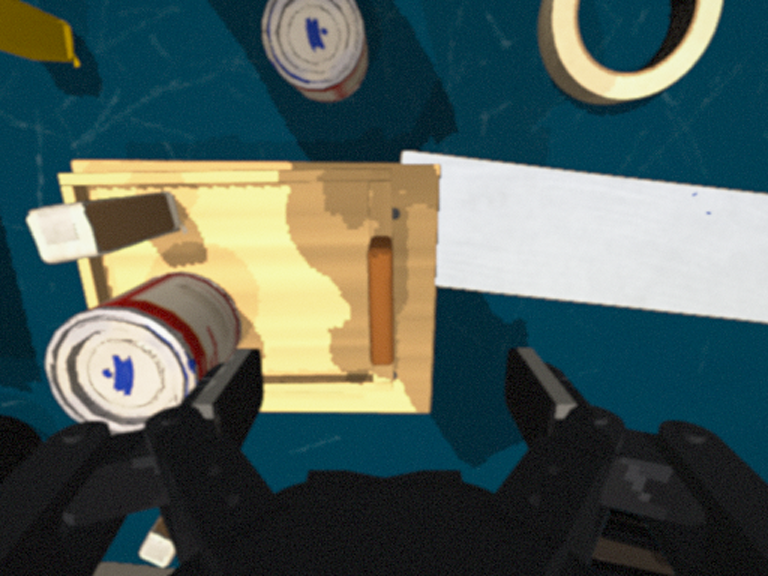

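The wrist view shows the handle at (380,300), centred between the fingers, with the tin and taped piece to the left and clear. Descending.

```bash
python3 -m creep '[[[0.003,0.003,-0.015,-0.001,0.009,0.02,0.085],[0,0,0,0,0,0.025,0.085],[0,0,0,0,0,0.02,0.085],[0,0,0,0,0,0.012,0.085],[0,0,0,0,0,0,0.085],[0,0,0,0,0,0,0.085]]]'; python3 st.py 0.4885 0.3154 0.15
python3 - <<'E'
from h import *
save(cam('wrist'),'w2.png',s=1.5)
E
```

```text
t: 2.28
eef_pos: [0.4838, 0.3264, 0.1792]
tool_rot: [-0.002, 0.652, 0.759, 0.004]
contact_force: [0.3, 0.1, 1.6]
gripper_width: 0.998
t 2.28 pos [0.4838 0.3264 0.1792] F [0.3 0.1 1.6] Fx_rack -0.07 g 85.2
 turn [ 0.0029 -0.0076  0.0137] tcp rack x,y -0.3259 -0.0115 vel 0.0224
 shift [-0.0118  0.0029  0.0292]
```

View pics/w2.png

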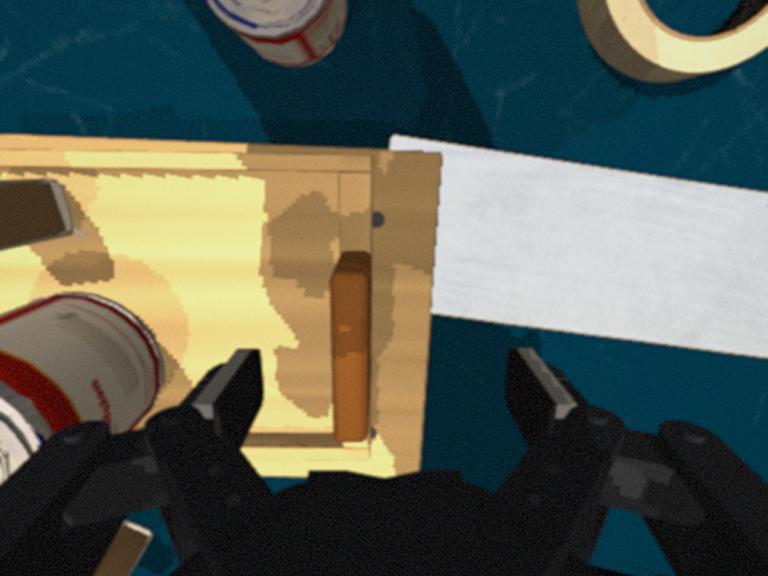

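The handle is at (352,350), left of the jaw centre by about 12 mm, which matches the computed shift. Correcting, then going down.

```bash
python3 -m creep '[[[0.003,-0.007,0.014,-0.011,0.003,0,0.085],[0,0,0,0,0,0,0.085],[0,0,0,0,0,0,0.085],[0,0,0,0,0,0,0.085]]]'; python3 st.py 0.4885 0.3154 0.15
```

```text
t: 2.67
eef_pos: [0.4893, 0.3173, 0.183]
tool_rot: [0.0, 0.657, 0.754, 0.003]
contact_force: [-0.4, -0.9, -0.1]
gripper_width: 0.994
t 2.67 pos [0.4893 0.3173 0.183 ] F [-0.4 -0.9 -0.1] Fx_rack 0.84 g 84.9
 turn [ 0.0042 -0.0033  0.0006] tcp rack x,y -0.3163 -0.007 vel 0.013
 shift [-0.0019 -0.0012  0.033 ]
```

```bash
python3 -m creep '[[[0.004,-0.003,0,-0.002,-0.001,0.012,0.085],[0,0,0,0,0,0.012,0.085],[0,0,0,0,0,0.009,0.085],[0,0,0,0,0,0,0.085],[0,0,0,0,0,0,0.085],[0,0,0,0,0,0,0.085]]]'; python3 st.py 0.4885 0.3154 0.15
```

```text
t: 3.17
eef_pos: [0.4886, 0.3148, 0.1464]
tool_rot: [-0.0, 0.657, 0.754, -0.0]
contact_force: [0.8, -0.5, -0.6]
gripper_width: 0.999
t 3.17 pos [0.4886 0.3148 0.1464] F [ 0.8 -0.5 -0.6] Fx_rack 0.54 g 85.3
 turn [-0.0004 -0.0001 -0.0001] tcp rack x,y -0.3138 -0.0081 vel 0.0096
 shift [ 0.0006  0.     -0.0036]
```

```bash
python3 -m creep '[[[0,0,0,0,0,-0.004,0.085],[0,0,0,0,0,0,0.085],[0,0,0,0,0,0,0.085]]]'; python3 st.py 0.4885 0.3154 0.15;python3 - <<'E'
from h import *
save(cam('wrist'),'w3.png',s=1.5)
E
```

```text
t: 3.42
eef_pos: [0.4886, 0.3149, 0.1509]
tool_rot: [-0.0, 0.657, 0.754, -0.0]
contact_force: [0.0, -0.0, -1.0]
gripper_width: 0.996
t 3.42 pos [0.4886 0.3149 0.1509] F [ 0. -0. -1.] Fx_rack 0.01 g 85.0
 turn [-0.0004 -0.0001 -0.    ] tcp rack x,y -0.3139 -0.008 vel 0.0117
 shift [ 0.0005 -0.0001  0.0009]
```

View pics/w3.png

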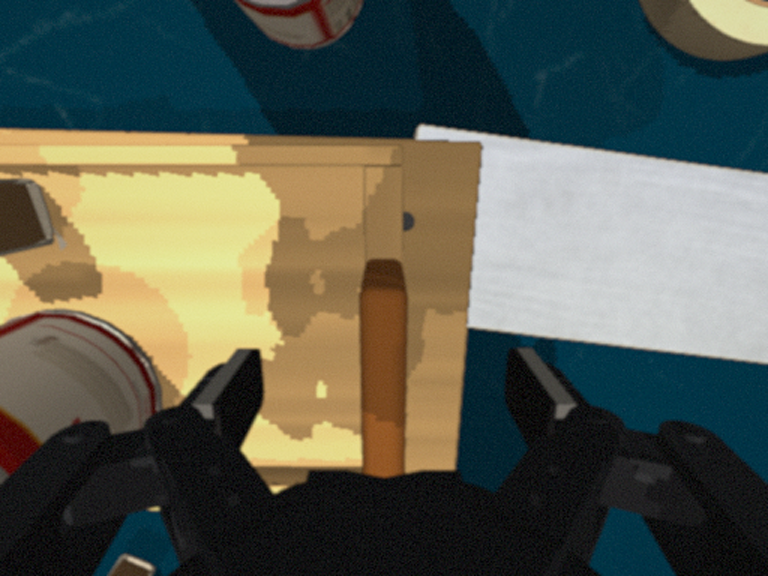

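The handle at (383,380) is centred and square between the pads. Closing, first gently and then firmly.

```bash
python3 -m creep '[[[0,0,0,0,0,0,0.03],[0,0,0,0,0,0,0.03],[0,0,0,0,0,0,0.03],[0,0,0,0,0,0,0.0],[0,0,0,0,0,0,0.0],[0,0,0,0,0,0,0.0],[0,0,0,0,0,0,0.0],[0,0,0,0,0,0,0.0]]]' 30; python3 st.py; python3 -m creep '[[[0,0,0,0,0,0,0],[0,0,0,0,0,0,0],[0,0,0,0,0,0,0]]]' 100; python3 st.py
python3 - <<'E'
from h import *
save(cam('side'),'s3.png',(180,150,330,310),4.5)
E
```

```text
t: 4.13
eef_pos: [0.4892, 0.3154, 0.1521]
tool_rot: [0.0, 0.657, 0.754, 0.001]
contact_force: [-0.6, 0.6, 0.5]
gripper_width: 0.155
t 4.13 pos [0.4892 0.3154 0.1521] F [-0.6  0.6  0.5] Fx_rack -0.63 g 13.2
 turn [ 0.0017 -0.0014 -0.0001] tcp rack x,y -0.3144 -0.0073 vel 0.0018
t: 4.38
eef_pos: [0.4892, 0.3154, 0.1523]
tool_rot: [-0.0, 0.657, 0.754, 0.001]
contact_force: [0.0, -0.3, 0.9]
gripper_width: 0.146
t 4.38 pos [0.4892 0.3154 0.1523] F [ 0.  -0.3  0.9] Fx_rack 0.31 g 12.5
 turn [ 0.0017 -0.0015 -0.0003] tcp rack x,y -0.3144 -0.0073 vel 0.0027
```

View pics/s3.png

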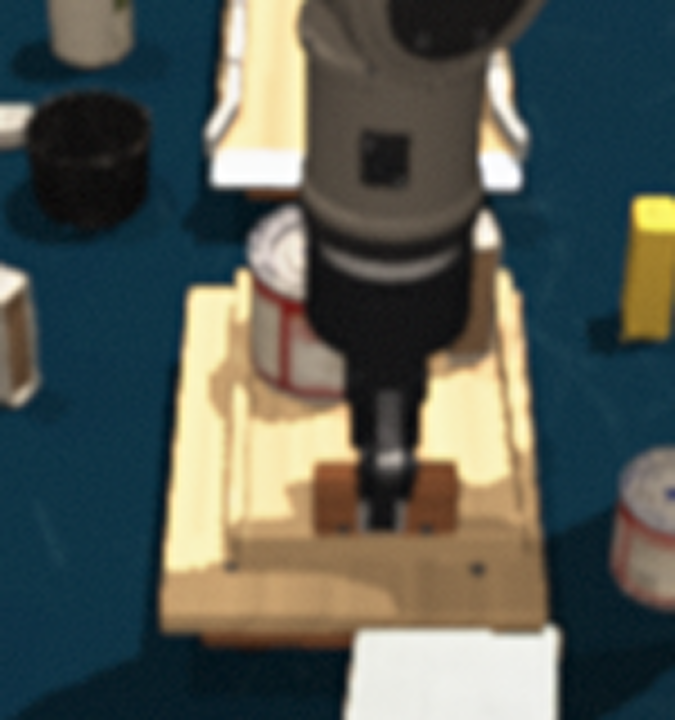

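Gripped: opening 12.5 mm, TCP steady at z = 0.152. I start sliding slowly, straightening the yaw and shifting sideways while still on the stand.

```bash
python3 -m creep '[[[0,0,0.005,-0.004,0.0015,0,0],[0,0,0.005,-0.004,0.0015,0,0],[0,0,0.005,-0.004,0.0015,0,0],[0,0,0.005,-0.004,0.0015,0,0],[0,0,0.003,-0.004,0.001,0,0]]]'; python3 st.py 0.5 0.3 0.1525 6.43
```

```text
t: 4.85
eef_pos: [0.4979, 0.3002, 0.1527]
tool_rot: [-0.002, 0.664, 0.747, 0.003]
contact_force: [-1.8, 4.3, 0.4]
gripper_width: 0.15
t 4.85 pos [0.4979 0.3002 0.1527] F [-1.8  4.3  0.4] Fx_rack -4.52 g 12.8
 turn [ 0.0019 -0.0073  0.0052] tcp rack x,y -0.2982 -0.0004 vel 0.0789
 shift [-0.0004  0.0021  0.0002]
```

```bash
python3 -m creep '[[[0.001,-0.004,0.004,0,0,0,0],[0,0,0,0,0,0,0],[0,0,0,0,0,0,0]]]'; python3 st.py 0.5 0.3 0.1525 6.43;  python3 - <<'E'
from h import *
d=cam('top');save(d,'t4.png',(130,145,390,265),3)
E
```

```text
t: 5.1
eef_pos: [0.499, 0.2979, 0.1524]
tool_rot: [-0.0, 0.667, 0.745, 0.001]
contact_force: [-0.9, 3.1, -0.2]
gripper_width: 0.147
t 5.1 pos [0.499  0.2979 0.1524] F [-0.9  3.1 -0.2] Fx_rack -3.21 g 12.5
 turn [ 0.0015 -0.0017 -0.0017] tcp rack x,y -0.2959 0.0005 vel 0.0056
 shift [ 0.002   0.0012 -0.0001]
```

View pics/t4.png

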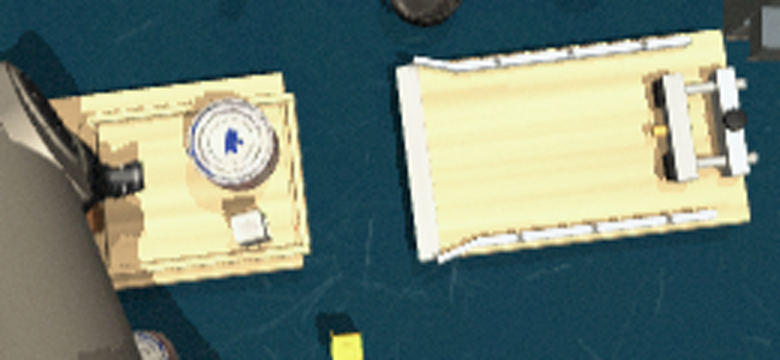

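The tray sits parallel to the rack, its front edge at (292,97)–(308,250), just past the stand edge. Both items stand. Continuing.

```bash
python3 -m creep '[[[0.001,-0.002,-0.001,-0.004,0,0,0],[0,-0.001,0,-0.004,0,0,0],[0,-0.001,0,-0.004,0,0,0],[0,-0.001,0,-0.004,0,0,0],[0,-0.001,0,-0.004,0,0,0],[0,-0.001,0,-0.004,0,0,0],[0,-0.001,0,-0.004,0,0,0],[0,-0.001,0,-0.004,0,0,0]]]'; python3 st.py 0.5 0.3 0.1525 6.43
```

```text
t: 5.82
eef_pos: [0.5026, 0.2645, 0.1523]
tool_rot: [0.003, 0.666, 0.746, -0.002]
contact_force: [-0.3, 1.9, -3.0]
gripper_width: 0.147
t 5.82 pos [0.5026 0.2645 0.1523] F [-0.3  1.9 -3. ] Fx_rack -1.93 g 12.6
 turn [0.001  0.0063 0.0007] tcp rack x,y -0.2623 0.0002 vel 0.0706
 shift [ 0.0356  0.0015 -0.0004]
```

```bash
cat > tr.py <<'E'
from h import *
import sys
def tray(fn=None):
    d=cam('top')
    if fn: save(d,fn,(130,145,390,265),3)
    v,u=np.mgrid[0:384,0:512]; z=d['range_z']
    c=np.stack([(u-d['cx'])/d['f']*z,(v-d['cy'])/d['f']*z,z],-1)-np.array(d['tvec']).ravel()
    W=(c@d['Rm']).reshape(-1,3)
    e=np.array([np.sin(np.radians(6.43)),-np.cos(np.radians(6.43))]); n=np.array([-e[1],e[0]])
    rel=W[:,:2]-np.array([0.5488,-0.1477]); x=rel@e+.1525; y=rel@n
    o=get_obs(); r2=o['eef_pos'][:2]-np.array([0.5488,-0.1477]); xc=r2@e+.1525+.093+.05
    # side walls: z~.072, outer edges
    for s in (1,-1):
        m=(W[:,2]>.0685)&(W[:,2]<.0765)&(abs(s*y-.0715)<.010)&(abs(x-xc)<.055)
        if m.sum()>8:
            p=np.polyfit(x[m],y[m],1); print('wall',s,m.sum(),'y@mid',np.polyval(p,xc).round(4),'slope',p[0].round(4),'z',W[m,2].mean().round(4))
        else: print('wall',s,m.sum())
    m=(W[:,2]>.0685)&(W[:,2]<.0765)&(abs(y)<.07)&(abs(x-(xc+.05))<.012)
    print('front n',m.sum(), 'x',np.percentile(x[m],98).round(4) if m.sum() else None,'z',W[m,2].mean().round(4) if m.sum() else None)
    g=(W[:,2]>.060)&(W[:,2]<.0675)&(abs(abs(y)-.0825)<.008)&(x>.06)&(x<.21)
    for s in (1,-1):
        q=g&(s*y>0); print('guide',s,q.sum(),y[q].mean().round(4),np.polyfit(x[q],y[q],1)[0].round(4))
tray(sys.argv[1] if len(sys.argv)>1 else None)
E
python3 tr.py t5.png
```

```text
wall 1 61 y@mid 0.0712 slope -0.0167 z 0.0727
wall -1 95 y@mid -0.0708 slope 0.015 z 0.0728
front n 117 x -0.0706 z 0.0726
guide 1 102 0.0825 -0.0029
guide -1 103 -0.0831 -0.0013
```

View pics/t5.png

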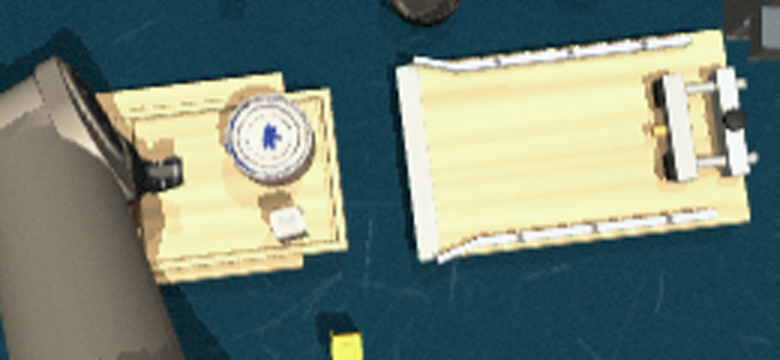

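The tray is centred within 1 mm and straight, about 30 mm over the gap and level (wall z 0.0727). Crossing on.

```bash
python3 -m creep '[[[0,0.001,0,-0.005,0,0,0],[0,0.001,0,-0.005,0,0,0],[0,0.001,0,-0.005,0,0,0],[0,0,0,-0.005,0,0,0],[0,0,0,-0.005,0,0,0],[0,0,0,-0.005,0,0,0],[0,0,0,-0.005,0,0,0],[0,0,0,-0.005,0,0,0],[0,0,0,-0.005,0,0,0],[0,0,0,-0.005,0,0,0],[0,0,0,0,0,0,0]]]'; python3 st.py 0.5 0.3 0.1525 6.43; python3 tr.py
```

```text
t: 6.78
eef_pos: [0.5088, 0.2068, 0.1523]
tool_rot: [0.002, 0.667, 0.745, -0.002]
contact_force: [0.0, -0.5, -1.8]
gripper_width: 0.147
t 6.78 pos [0.5088 0.2068 0.1523] F [ 0.  -0.5 -1.8] Fx_rack 0.54 g 12.6
 turn [-0.0001  0.005  -0.0016] tcp rack x,y -0.2042 -0.0001 vel 0.0052
 shift [ 0.0936  0.0016 -0.0007]
wall 1 64 y@mid 0.0705 slope -0.0203 z 0.0727
wall -1 96 y@mid -0.0714 slope 0.022 z 0.0726
front n 112 x -0.0127 z 0.0729
guide 1 102 0.0826 -0.0045
guide -1 99 -0.0828 0.0033
```

```bash
python3 -m creep '[[[0,0,0.001,-0.004,0,0,0],[0,0,0,-0.004,0,0,0],[0,0,0,-0.004,0,0,0],[0,0,0,-0.004,0,0,0],[0,0,0,-0.004,0,0,0],[0,0,0,-0.004,0,0,0],[0,0,0,-0.004,0,0,0],[0,0,0,-0.004,0,0,0],[0,0,0,-0.004,0,0,0],[0,0,0,-0.004,0,0,0]]]'; python3 st.py 0.5 0.3 0.1525 6.43; python3 tr.py
```

```text
t: 7.67
eef_pos: [0.513, 0.1655, 0.1523]
tool_rot: [0.001, 0.666, 0.746, -0.001]
contact_force: [-0.8, 2.2, -2.7]
gripper_width: 0.15
t 7.67 pos [0.513  0.1655 0.1523] F [-0.8  2.2 -2.7] Fx_rack -2.32 g 12.8
 turn [-0.0005  0.0034  0.0003] tcp rack x,y -0.1628 -0.0005 vel 0.0956
 shift [ 0.1351  0.0022 -0.0007]
wall 1 50 y@mid 0.0705 slope -0.02 z 0.0727
wall -1 96 y@mid -0.0714 slope 0.0235 z 0.0728
front n 126 x 0.0287 z 0.0727
guide 1 106 0.0826 -0.0084
guide -1 97 -0.0829 0.0015
```

```bash
python3 -m creep '[[[0,0,0,-0.004,0,0,0],[0,0,0,-0.004,0,0,0],[0,0,0,-0.004,0,0,0],[0,0,0,-0.004,0,0,0],[0,0,0,-0.004,0,0,0],[0,0,0,-0.004,0,0,0],[0,0,0,0,0,0,0],[0,0,0,0,0,0,0],[0,0,0,0,0,0,0]]]'; python3 st.py 0.5 0.3 0.1525 6.43; python3 tr.py t6.png
python3 - <<'E'
from h import *
save(cam('side'),'s6.png',(160,90,340,300),2.8)
E
```

```text
t: 8.47
eef_pos: [0.516, 0.1367, 0.1523]
tool_rot: [0.001, 0.667, 0.745, -0.002]
contact_force: [-0.0, 2.2, -2.0]
gripper_width: 0.146
t 8.47 pos [0.516  0.1367 0.1523] F [-0.   2.2 -2. ] Fx_rack -2.17 g 12.5
 turn [-0.0013  0.0051 -0.0017] tcp rack x,y -0.1337 -0.0008 vel 0.0017
 shift [ 0.1641  0.0022 -0.0011]
wall 1 58 y@mid 0.0702 slope -0.0032 z 0.0727
wall -1 94 y@mid -0.0722 slope 0.0244 z 0.0728
front n 121 x 0.0577 z 0.0726
guide 1 116 0.0825 0.0028
guide -1 102 -0.0832 0.0003
```

View pics/t6.png

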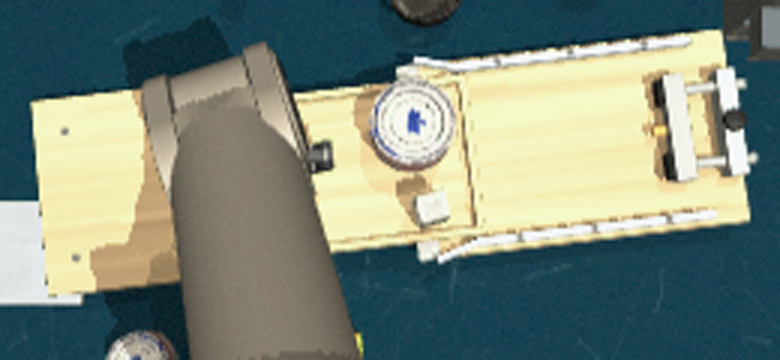

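View pics/s6.png

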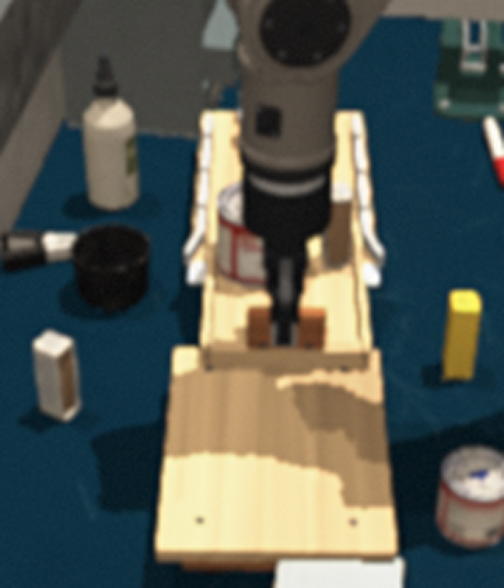

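The tray bridges the gap: front runner at rack x ≈ 0.047, handle about 20 mm inside the stand edge, level and inside the guide mouth. Both items stand. Going on between the guides, with a 1 mm nudge in +y.

```bash
python3 -m creep '[[[-0.001,0.001,-0.001,-0.004,0.0005,0,0],[0,0,0,-0.004,0.0005,0,0],[0,0,0,-0.004,0,0,0],[0,0,0,-0.004,0,0,0],[0,0,0,-0.004,0,0,0],[0,0,0,-0.004,0,0,0],[0,0,0,-0.004,0,0,0],[0,0,0,-0.004,0,0,0],[0,0,0,-0.004,0,0,0],[0,0,0,-0.004,0,0,0]]]'; python3 st.py 0.5 0.3 0.1525 6.43;  python3 -m creep '[[[0,0.001,0,-0.004,0,0,0],[0,0.001,0,-0.004,0,0,0],[0,0,0,-0.004,0,0,0],[0,0,0,-0.004,0,0,0],[0,0,0,-0.004,0,0,0],[0,0,0,-0.004,0,0,0],[0,0,0,-0.004,0,0,0],[0,0,0,-0.004,0,0,0]]]'; python3 st.py 0.5 0.3 0.1525 6.43; python3 tr.py
```

```text
t: 9.4
eef_pos: [0.5211, 0.0942, 0.1521]
tool_rot: [0.001, 0.666, 0.746, -0.002]
contact_force: [0.4, 2.6, -2.9]
gripper_width: 0.149
t 9.4 pos [0.5211 0.0942 0.1521] F [ 0.4  2.6 -2.9] Fx_rack -2.52 g 12.7
 turn [-0.0019  0.004   0.0018] tcp rack x,y -0.0909 -0.0004 vel 0.1018
 shift [ 0.2069  0.0024 -0.0012]
t: 10.07
eef_pos: [0.5251, 0.0589, 0.1523]
tool_rot: [-0.0, 0.666, 0.746, -0.001]
contact_force: [0.8, 2.4, -0.9]
gripper_width: 0.15
t 10.07 pos [0.5251 0.0589 0.1523] F [ 0.8  2.4 -0.9] Fx_rack -2.33 g 12.8
 turn [-0.002   0.0016  0.002 ] tcp rack x,y -0.0555 -0.0004 vel 0.1022
 shift [ 0.2424  0.0026 -0.0006]
wall 1 75 y@mid 0.0719 slope -0.0053 z 0.0721
wall -1 98 y@mid -0.0725 slope 0.0086 z 0.072
front n 114 x 0.1359 z 0.0724
guide 1 109 0.0826 0.0018
guide -1 98 -0.0827 -0.0007
```

```bash
python3 -m creep '[[[-0.001,0,0.001,-0.004,0,0,0],[0,0,0,-0.004,0,0,0],[0,0,0,-0.004,0,0,0],[0,0,0,-0.004,0,0,0],[0,0,0,-0.004,0,0,0],[0,0,0,-0.004,0,0,0],[0,0,0,-0.004,0,0,0],[0,0,0,-0.004,0,0,0],[0,0,0,-0.004,0,0,0],[0,0,0,-0.004,0,0,0],[0,0,0,-0.004,0,0,0]]]'; python3 st.py 0.5 0.3 0.1525 6.43; python3 tr.py
python3 - <<'E'
from h import *
save(cam('top'),'t7.png',(250,140,390,245),5)
E
```

```text
t: 11.03
eef_pos: [0.5303, 0.0102, 0.1523]
tool_rot: [0.0, 0.666, 0.746, -0.001]
contact_force: [-0.5, 2.7, -1.8]
gripper_width: 0.146
t 11.03 pos [0.5303 0.0102 0.1523] F [-0.5  2.7 -1.8] Fx_rack -2.72 g 12.5
 turn [-0.0015  0.0018  0.0008] tcp rack x,y -0.0065 -0.0007 vel 0.103
 shift [ 0.2914  0.0026 -0.0007]
wall 1 68 y@mid 0.0718 slope -0.0032 z 0.0726
wall -1 97 y@mid -0.072 slope 0.0288 z 0.0725
front n 122 x 0.1847 z 0.0725
guide 1 94 0.0824 -0.0019
guide -1 83 -0.0826 0.0048
```

View pics/t7.png

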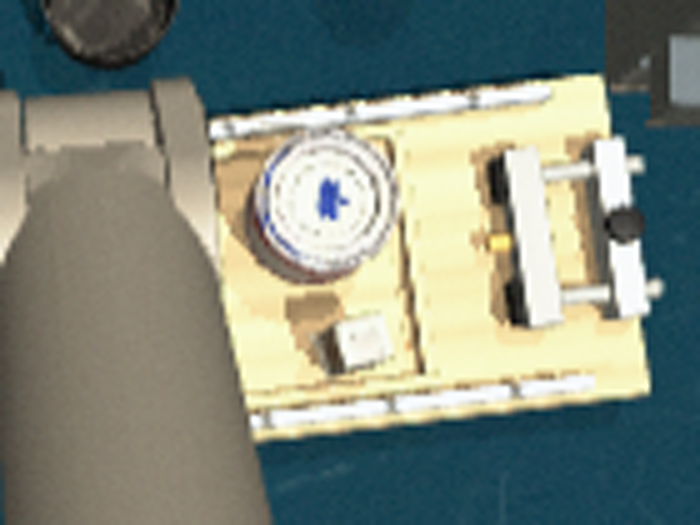

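Front wall edge is at about (412,240), the brass feeler tip at (487,241) and the buffer faces at about (500,240), so roughly 45 mm remain. I go 20 mm normally, then slow down.

```bash
python3 -m creep '[[[0,0,0.001,-0.004,0,0,0],[0,0,0,-0.004,0,0,0],[0,0,0,-0.004,0,0,0],[0,0,0,-0.004,0,0,0],[0,0,0,-0.003,0,0,0],[0,0,0,-0.002,0,0,0],[0,0,0,-0.002,0,0,0],[0,0,0,-0.002,0,0,0],[0,0,0,0,0,0,0]]]'; python3 st.py 0.5 0.3 0.1525 6.43
python3 - <<'E'
from h import *
save(cam('top'),'t8.png',(310,150,390,220),9)
E
```

```text
t: 11.88
eef_pos: [0.5333, -0.0176, 0.1523]
tool_rot: [0.0, 0.667, 0.745, -0.001]
contact_force: [-0.3, 0.3, -2.6]
gripper_width: 0.147
t 11.88 pos [ 0.5333 -0.0176  0.1523] F [-0.3  0.3 -2.6] Fx_rack -0.35 g 12.6
 turn [-0.0018  0.002  -0.0011] tcp rack x,y 0.0215 -0.0009 vel 0.0034
 shift [ 0.3193  0.0022 -0.0008]
```

View pics/t8.png

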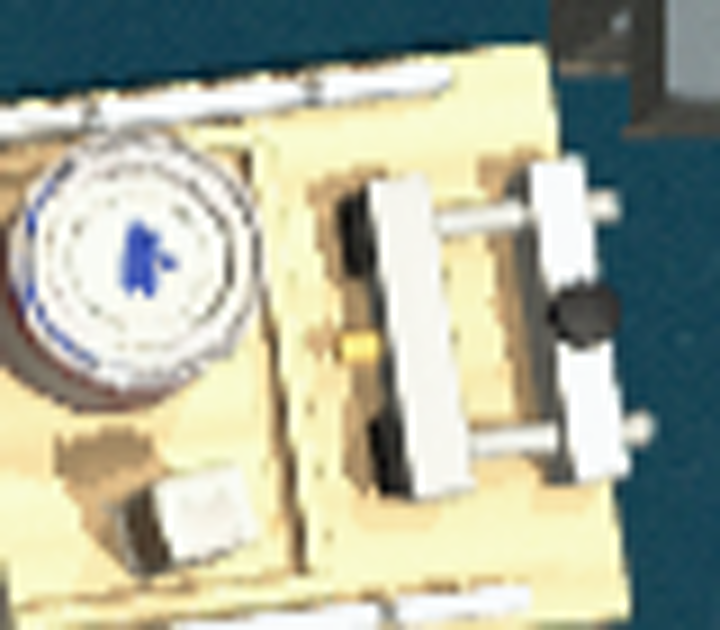

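Tray front edge is at about (307,345) and the buffer faces at about (360,345), so about 15 mm remain. Now creeping with force checks.

```bash
python3 -m creep '[[[0,0,-0.001,-0.002,0,0,0],[0,0,0,-0.002,0,0,0],[0,0,0,-0.002,0,0,0],[0,0,0,-0.002,0,0,0]]]' >/dev/null; python3 st.py 0.5 0.3 0.1525 6.43;python3 -m creep '[[[0,0,0,-0.0015,0,0,0],[0,0,0,-0.0015,0,0,0]]]' >/dev/null; python3 st.py 0.5 0.3 0.1525 6.43
python3 - <<'E'
from h import *
save(cam('top'),'t9.png',(310,150,390,220),9)
E
```

```text
t 12.27 pos [ 0.5341 -0.0249  0.1523] F [-0.2  3.2 -2.1] Fx_rack -3.2 g 12.6
 turn [-0.0021  0.0012  0.0017] tcp rack x,y 0.0288 -0.0009 vel 0.053
 shift [ 0.3266  0.0031 -0.0006]
t 12.43 pos [ 0.5344 -0.0282  0.1524] F [-0.6  3.4 -1.5] Fx_rack -3.44 g 12.2
 turn [-0.0022  0.0012  0.0019] tcp rack x,y 0.0321 -0.0009 vel 0.0388
 shift [ 0.33    0.0032 -0.0005]
```

View pics/t9.png

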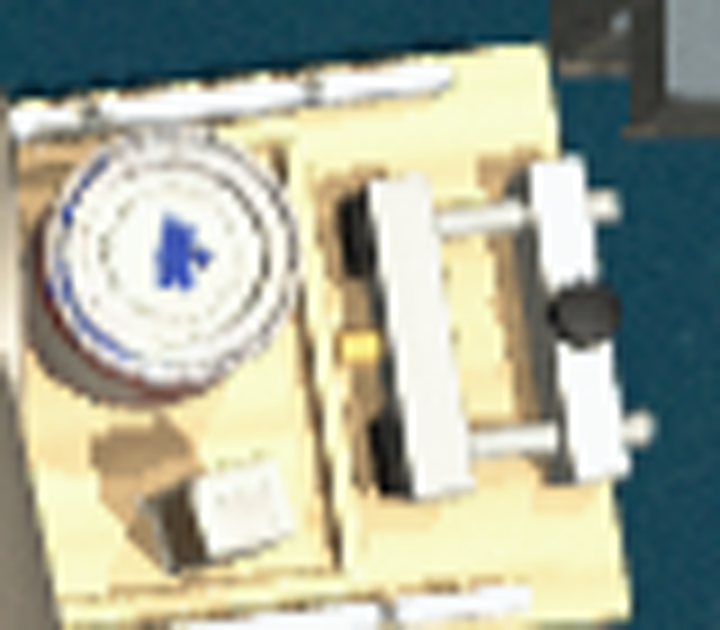

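The front wall edge (about 342,345) is now at the feeler tip, so about 8 mm remain to the buffers. Creeping at 1 mm per row.

```bash
python3 -m creep '[[[0,0,0.001,-0.001,0,0,0],[0,0,0,-0.001,0,0,0],[0,0,0,-0.001,0,0,0],[0,0,0,-0.001,0,0,0]]]' >/dev/null; python3 st.py 0.5 0.3 0.1525 6.43;python3 -m creep '[[[0,0,0,-0.001,0,0,0]]]' >/dev/null; python3 st.py 0.5 0.3 0.1525 6.43; python3 -m creep '[[[0,0,0,-0.001,0,0,0]]]' >/dev/null; python3 st.py 0.5 0.3 0.1525 6.43
```

```text
t 12.82 pos [ 0.5349 -0.0327  0.1523] F [-0.1  3.6 -1.4] Fx_rack -3.63 g 12.6
 turn [-0.0022  0.0012  0.0005] tcp rack x,y 0.0366 -0.0009 vel 0.0259
 shift [ 0.3345  0.0027 -0.0006]
t 12.9 pos [ 0.5351 -0.0336  0.1524] F [-0.4  2.6 -1.9] Fx_rack -2.63 g 12.4
 turn [-0.0022  0.001   0.0007] tcp rack x,y 0.0376 -0.0009 vel 0.0255
 shift [ 0.3354  0.0028 -0.0005]
t 12.98 pos [ 0.5352 -0.0346  0.1524] F [-1.   3.1 -1. ] Fx_rack -3.15 g 12.6
 turn [-0.0022  0.0009  0.0009] tcp rack x,y 0.0386 -0.0009 vel 0.0266
 shift [ 0.3364  0.0028 -0.0004]
```

```bash
for i in 1 2 ; do :; done; python3 -m creep '[[[0,0,0,-0.001,0,0,0]]]' >/dev/null; python3 st.py 0.5 0.3 0.1525 6.43|grep -v shift;python3 -m creep '[[[0,0,0,-0.001,0,0,0]]]' >/dev/null; python3 st.py 0.5 0.3 0.1525 6.43|grep -v shift
python3 - <<'E'
from h import *
save(cam('top'),'t10.png',(310,150,390,220),9)
E
```

```text
t 13.07 pos [ 0.5353 -0.0356  0.1524] F [-1.  4. -1.] Fx_rack -4.09 g 12.9
 turn [-0.0023  0.0008  0.001 ] tcp rack x,y 0.0396 -0.0009 vel 0.0264
t 13.15 pos [ 0.5354 -0.0366  0.1524] F [-1.   3.1 -1.5] Fx_rack -3.2 g 12.8
 turn [-0.0024  0.0007  0.0011] tcp rack x,y 0.0405 -0.0009 vel 0.0274
```

View pics/t10.png

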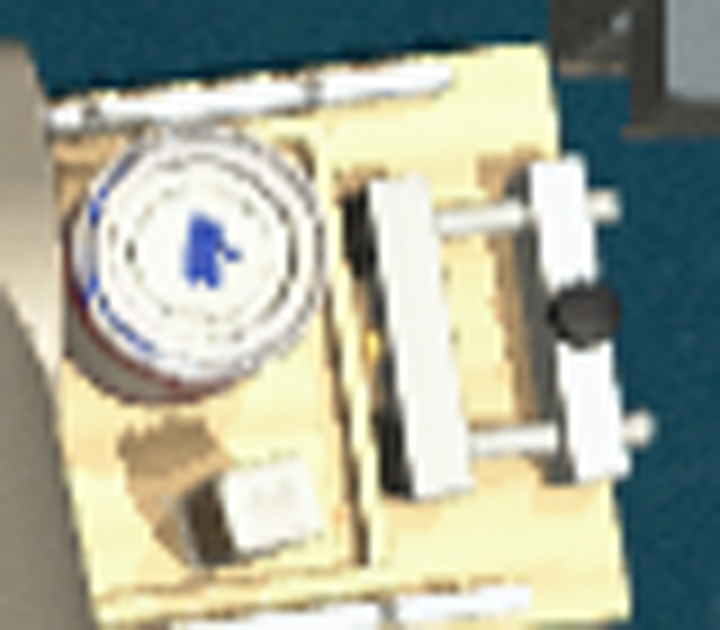

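The tray front now nearly covers the pin and the buffers' front faces. Contact is imminent.

```bash
python3 -m creep '[[[0,0,0.001,-0.001,0,0,0]]]' >/dev/null; python3 st.py 0.5 0.3 0.1525 6.43|grep -v shift;python3 -m creep '[[[0,0,0,-0.001,0,0,0]]]' >/dev/null; python3 st.py 0.5 0.3 0.1525 6.43|grep -v shift
```

```text
t 13.28 pos [ 0.5356 -0.0373  0.1524] F [-0.1  6.2 -0.8] Fx_rack -6.17 g 12.6
 turn [-0.0022  0.0002  0.0003] tcp rack x,y 0.0413 -0.0008 vel 0.0218
t 13.37 pos [ 0.5357 -0.0376  0.1524] F [-0.8  6.8 -0.1] Fx_rack -6.8 g 12.9
 turn [-0.0023 -0.0007  0.0007] tcp rack x,y 0.0416 -0.0007 vel 0.026
```

```bash
python3 -m creep '[[[0,0,0,-0.001,0,0,0]]]' >/dev/null; python3 st.py 0.5 0.3 0.1525 6.43|grep -v shift
```

```text
t 13.45 pos [ 0.5357 -0.0376  0.1524] F [-1.9  6.6  0.6] Fx_rack -6.74 g 12.7
 turn [-0.0025 -0.0018  0.0014] tcp rack x,y 0.0417 -0.0007 vel 0.0252
```

Contact: motion has stalled at x = 0.0417 and the force stepped from about 3 to 6.8 N. One light press, then hold.

```bash
python3 -m creep '[[[0,-0.001,0,-0.0015,0,0,0],[0,0,0,-0.001,0,0,0]]]' >/dev/null; python3 st.py 0.5 0.3 0.1525 6.43|grep -v shift; python3 -m creep '[[[0,0,0,-0.001,0,0,0],[0,0,0,-0.001,0,0,0],[0,0,0,-0.001,0,0,0],[0,0,0,-0.001,0,0,0]]]' >/dev/null; python3 st.py 0.5 0.3 0.1525 6.43|grep -v shift;python3 - <<'E'
from h import *
save(cam('top'),'t11.png',(310,150,390,220),9)
E
```

```text
t 13.62 pos [ 0.5358 -0.0379  0.1525] F [-2.   5.1  0.7] Fx_rack -5.28 g 12.7
 turn [-0.003  -0.0034  0.0027] tcp rack x,y 0.042 -0.0006 vel 0.0226
t 13.95 pos [ 0.5359 -0.0383  0.1529] F [-2.7  6.3  0.7] Fx_rack -6.57 g 12.8
 turn [-0.0039 -0.0078  0.0043] tcp rack x,y 0.0424 -0.0006 vel 0.0208
```

View pics/t11.png

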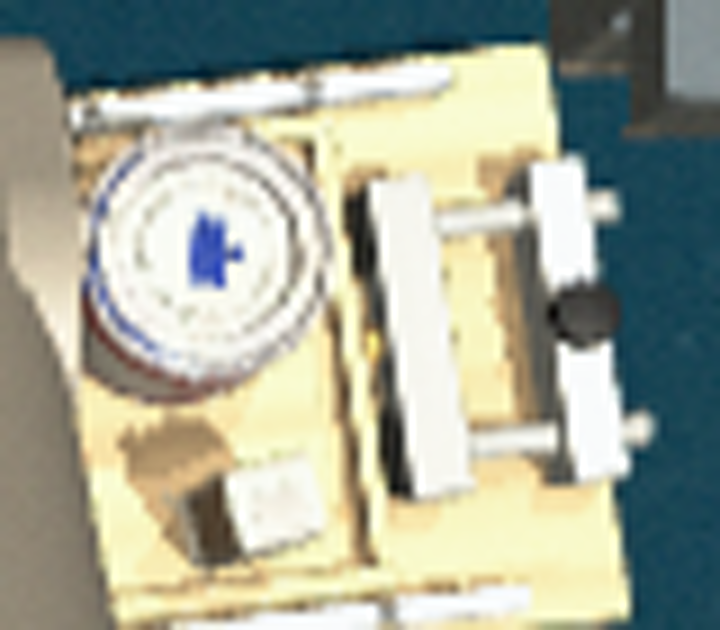

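The tray front is visually against the buffers (edge at 345–378, buffers black just behind), but the tool has pitched 8 mrad during pressing. I'll straighten it while keeping the press light.

```bash
python3 -m creep '[[[-0.002,-0.008,0.002,-0.001,0,0,0],[0,-0.004,0,-0.001,0,0,0]]]' >/dev/null; python3 st.py 0.5 0.3 0.1525 6.43|grep -v shift; python3 -m creep '[[[0,-0.006,0.001,-0.002,0,0,0],[0,-0.004,0,-0.002,0,0,0]]]' >/dev/null; python3 st.py 0.5 0.3 0.1525 6.43|grep -v shift
```

```text
t 14.17 pos [ 0.5357 -0.038   0.1527] F [ 0.   7.  -3.7] Fx_rack -6.94 g 12.7
 turn [-0.0028  0.0012  0.0027] tcp rack x,y 0.042 -0.0008 vel 0.0295
t 14.33 pos [ 0.5356 -0.0379  0.1523] F [-1.2  9.2  1.3] Fx_rack -9.26 g 12.7
 turn [-0.004   0.0064  0.0033] tcp rack x,y 0.0419 -0.0008 vel 0.0169
```

```bash
python3 -m creep '[[[0,0.002,0,-0.002,0,0,0],[0,0,0,-0.002,0,0,0],[0,0,0,-0.002,0,0,0],[0,0,0,-0.002,0,0,0]]]' >/dev/null; python3 st.py 0.5 0.3 0.1525 6.43|grep -v shift; python3 tr.py
```

```text
t 14.67 pos [ 0.5358 -0.0386  0.1526] F [-2.1 10.   2.5] Fx_rack -10.13 g 12.8
 turn [-0.0056 -0.0045  0.0066] tcp rack x,y 0.0426 -0.0007 vel 0.0451
wall 1 47 y@mid 0.0717 slope -0.0434 z 0.0719
wall -1 94 y@mid -0.0728 slope 0.032 z 0.0725
front n 139 x 0.2383 z 0.0725
guide 1 38 0.0827 -0.0622
guide -1 40 -0.0831 0.0211
```

Solid contact: about 10 N at the wrist and no further motion. Front at rack x ≈ 0.236, matching the buffer estimate. Next I level the tool, relax the press, and open.

```bash
python3 -m creep '[[[-0.004,-0.004,0.004,0,0,0,0],[0,0,0,0,0,0,0]]]' 60 >/dev/null; python3 st.py 0.5 0.3 0.1525 6.43|grep -v shift; python3 -m creep '[[[0,0,0,0,0,0,0],[0,0,0,0,0,0,0]]]' 20; python3 st.py 0.5 0.3 0.1525 6.43|grep -v shift
```

```text
t 14.88 pos [ 0.5357 -0.0377  0.1526] F [ 0.2  3.3 -2.3] Fx_rack -3.25 g 12.7
 turn [-0.0017 -0.0016  0.0024] tcp rack x,y 0.0418 -0.0007 vel 0.0088
t: 15.05
eef_pos: [0.5357, -0.0378, 0.1525]
tool_rot: [-0.001, 0.665, 0.746, -0.0]
contact_force: [-0.3, 4.3, -0.5]
gripper_width: 0.143
t 15.05 pos [ 0.5357 -0.0378  0.1525] F [-0.3  4.3 -0.5] Fx_rack -4.27 g 12.2
 turn [-0.0018 -0.0016  0.0024] tcp rack x,y 0.0418 -0.0007 vel 0.0024
```

Relaxed to about 4 N, still at x = 0.0418 against the buffers. Opening slowly with the arm held.

```bash
python3 -m creep '[[[0,0,0,0,0,0,0.02],[0,0,0,0,0,0,0.03],[0,0,0,0,0,0,0.05],[0,0,0,0,0,0,0.06],[0,0,0,0,0,0,0.06],[0,0,0,0,0,0,0.06]]]'; python3 st.py 0.5357 -0.0378 0.15 6.43; python3 tr.py
python3 - <<'E'
from h import *
save(cam('top'),'t12.png',(310,150,390,220),9)
save(cam('wrist'),'w12.png',s=1.5)
E
```

```text
t: 15.55
eef_pos: [0.5365, -0.043, 0.1533]
tool_rot: [0.001, 0.667, 0.745, -0.001]
contact_force: [-1.1, -0.1, -0.1]
gripper_width: 0.703
t 15.55 pos [ 0.5365 -0.043   0.1533] F [-1.1 -0.1 -0.1] Fx_rack -0.04 g 60.0
 turn [-0.0005  0.0035 -0.0024] tcp rack x,y 0.0471 -0.0005 vel 0.0059
 shift [ 0.0053 -0.0002  0.0033]
wall 1 48 y@mid 0.0727 slope -0.0201 z 0.0719
wall -1 93 y@mid -0.0726 slope 0.0264 z 0.0722
front n 96 x 0.2394 z 0.0727
guide 1 45 0.0826 0.0038
guide -1 46 -0.0823 0.0007
```

View pics/t12.png

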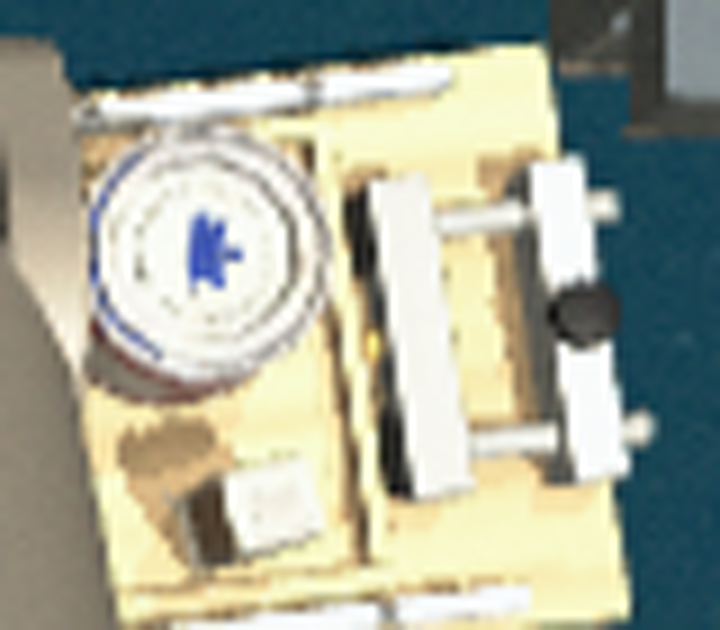

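View pics/w12.png

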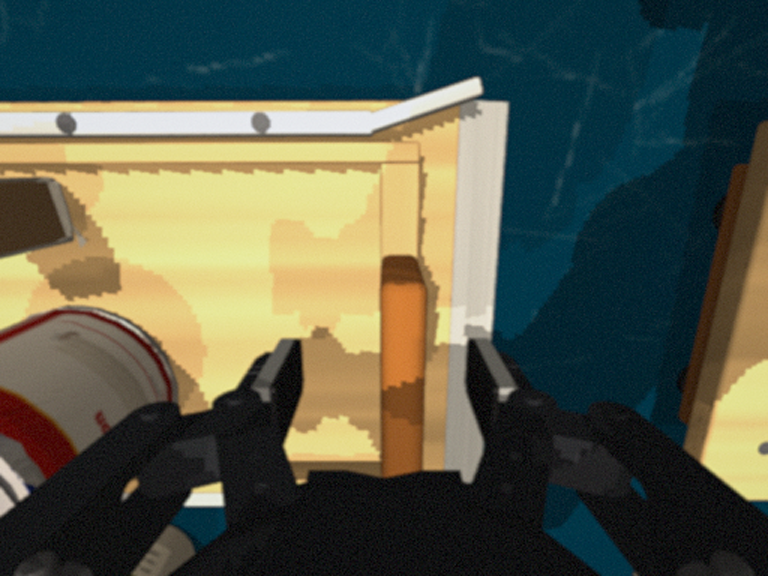

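Released. The tray front line is unchanged from the pressed picture. In the wrist view the handle at (403,370) is free of both fingers (285 and 485), and the arm sprang 5 mm forward when freed. I'll centre, rise, and then inspect the stop with the wrist camera.

```bash
python3 -m creep '[[[0,0,0,0.004,0,0,0.065],[0,0,0,0.001,0,-0.005,0.07],[0,0,0,0,0,-0.02,0.07],[0,0,0,0,0,-0.03,0.07],[0,0,0,0,0,-0.035,0.07],[0,0,0,0,0,-0.035,0.07],[0,0,0,0,0,-0.035,0.07],[0,0,0,0,0,0,0.07],[0,0,0,0,0,0,0.07]]]'; python3 tr.py
python3 - <<'E'
from h import *
save(cam('wrist'),'w13.png',s=1.5)
save(cam('side'),'s13.png',(160,60,340,260),3)
E
```

```text
t: 16.45
eef_pos: [0.5344, -0.0344, 0.3215]
tool_rot: [-0.001, 0.666, 0.746, -0.002]
contact_force: [-0.6, -0.2, 0.4]
gripper_width: 0.819
wall 1 33 y@mid 0.0813 slope -0.265 z 0.072
wall -1 66 y@mid -0.0729 slope 0.0285 z 0.0723
front n 148 x 0.2387 z 0.0727
guide 1 13 0.0822 -0.0295
guide -1 26 -0.0827 0.0081
```

View pics/w13.png

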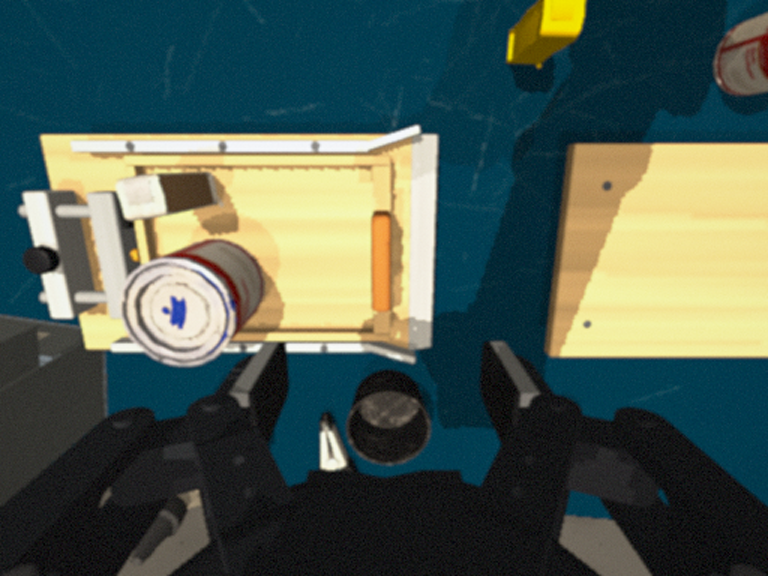

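View pics/s13.png

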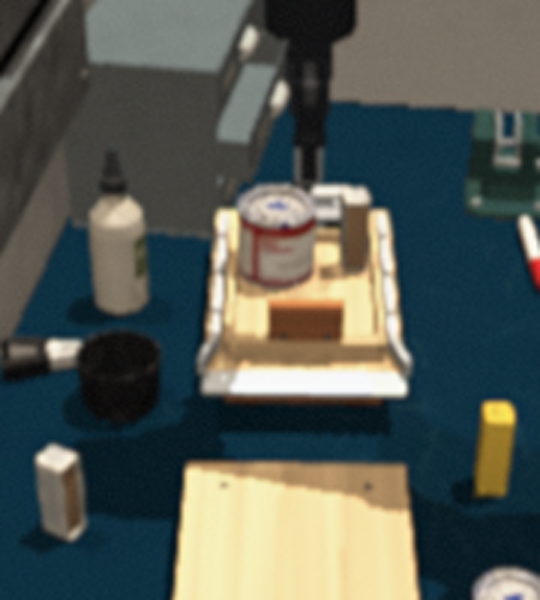

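The tray is home between the guides and both items stand. I move the wrist camera over the stop for a close look at the contact.

```bash
python3 -m creep '[[[0,0,0,-0.03,-0.004,0,0.07],[0,0,0,-0.03,-0.004,0,0.07],[0,0,0,-0.03,-0.004,0,0.07],[0,0,0,-0.03,-0.004,0,0.07],[0,0,0,-0.03,-0.004,0,0.07],[0,0,0,-0.02,0,0,0.07],[0,0,0,0,0,0,0.07],[0,0,0,0,0,0,0.07]]]'
python3 - <<'E'
from h import *
d=cam('wrist');save(d,'w14.png',s=1.5)
E
```

```text
t: 17.27
eef_pos: [0.5286, -0.2093, 0.3063]
tool_rot: [-0.012, 0.664, 0.748, -0.01]
contact_force: [0.9, 0.6, 0.2]
gripper_width: 0.821
```

View pics/w14.png

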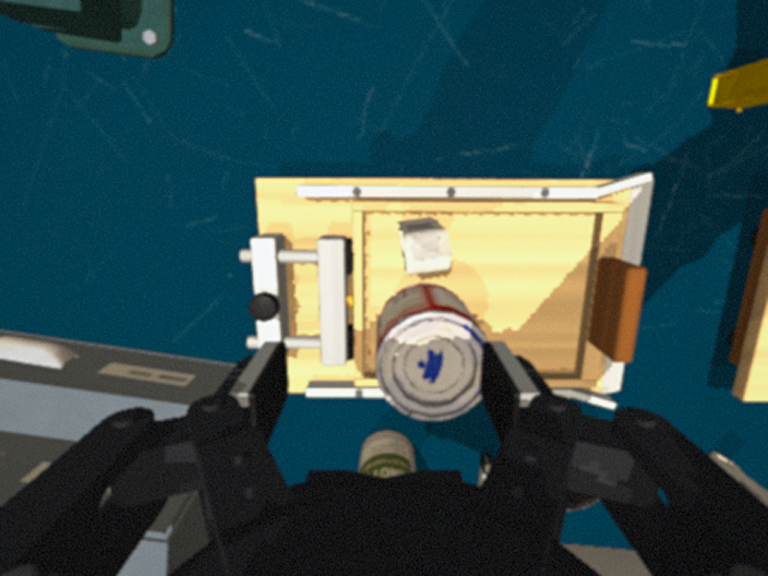

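Run:
```python
from h import *
d=cam('wrist');save(d,'w15.png',(200,145,260,255),7)
```

```text
(no output)
```

View pics/w15.png

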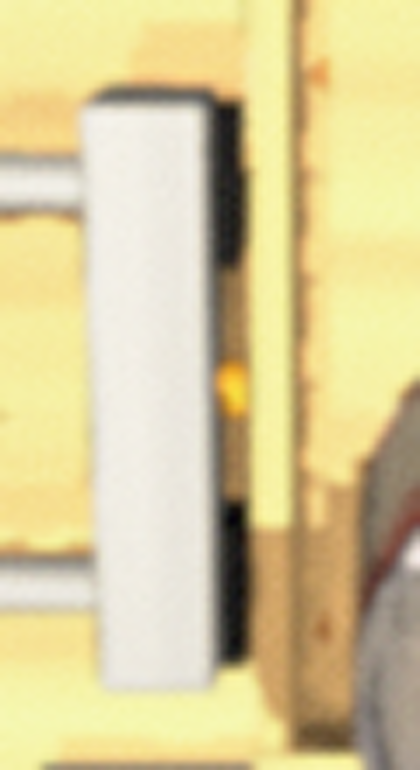

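Both black buffers (230,185 and 232,580) meet the tray's front wall with no gap, and the pin tip (245,390) is flush with them. The tray is fully home. Final state check, then hand in.

```bash
python3 -m creep '[[[0,0,0,0,0,-0.01,0.07],[0,0,0,0,0,0,0.07],[0,0,0,0,0,0,0.07]]]'
python3 - <<'E'
from h import *
save(cam('top'),'t16.png',(180,120,390,250),3.5)
o=get_obs(); print(o['t'],abs(o['joint_vel']).max()); print(hand_in())
E
```

```text
t: 17.62
eef_pos: [0.5294, -0.2042, 0.3165]
tool_rot: [-0.013, 0.661, 0.75, -0.01]
contact_force: [-0.3, 0.5, -0.2]
gripper_width: 0.822
17.6667 0.005534655151471204
the job is handed in; nothing more can be done
None
```

View pics/t16.png

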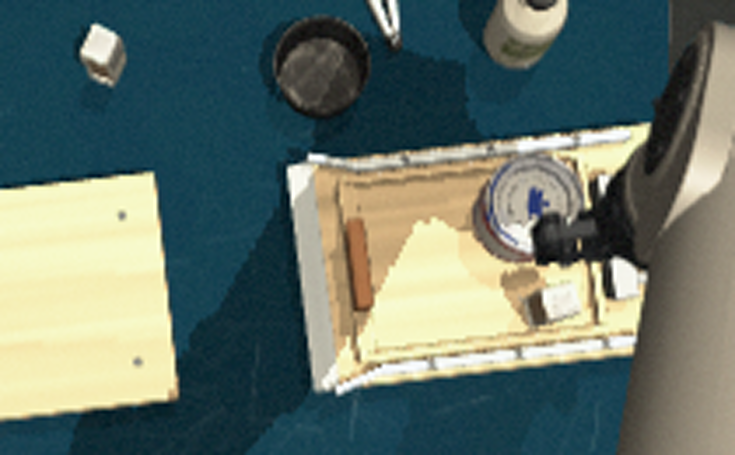

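I slid the tray by its handle off the stand, across the gap and between the guides until it met the rack's rubber end stop. Then I let go, moved the arm clear and handed the job in at 17.7 s; no verdict is reported.

- **Crossing:** The front wall top stayed within about 1 mm of its resting height at every check. The tray stayed centred within about 1 mm of the guides.
- **Stop:** Wrist force rose from about 3 N sliding to about 10 N as the tray stalled, well under the 25 N limit. I never read the feeler value itself, so buffer contact rests on the force, the stall and the last close-up. That picture shows both buffers against the front wall and the pin flush with them.
- **Load and bystanders:** The tin and taped piece stand upright in the tray. The bottle and the bench piece look unmoved in the pictures, though I did not measure them.
- **Departures:** The tool pitched about 8 mrad during the first press, which I corrected before the final press. The arm sprang about 5 mm forward when the fingers opened, without moving the tray. The last top view has the gripper passing over the tin, but the fingertips were about 0.1 m above it and the wrist force was near zero.

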